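# Index the dividing plate to its third stop and hold it

### The job

Ready the bench indexer for its next hole: first steady it by swinging its hinged brace out all the way until it snaps into its end detent, then grip the bar on top of the dividing plate and turn it clockwise (seen from above) three clicks on from its home stop, never running on past the third stop. Finish while holding: the bar stays firmly gripped at the third stop and is not let go. Leave the other things on the bench where they are.

Things in the scene. Friction and masses are not known exactly. Their poses are not given: they have to be found in the camera images.
- indexer: Green cast base, fixed to the bench: foot 170 x 170 x 12 mm. Origin: centre of its underside, on the plate's vertical turning axis. On it the plate (148 mm across, 50 to 62 mm high) with a wooden blank (104 mm across, up to 74 mm high). A plunger block (18 x 28 mm, up to 67 mm high) stands 92 mm from the axis on the -x side; the brace's hinge is on the +y side.
- index_plate (a joint): Angle of the steel dividing plate and the bar grip on it. 0 at the home stop, where it starts; grows clockwise seen from above. A click every 0.419 rad (24 degrees, 15 a turn, marked by 15 dark rim dimples; a brass pin marks the home one): the third stop is 1.257. A click takes up to about 0.15 N m; let go, it settles into the nearest stop and stays. Limits -0.04 and 2.64.
- grip_mid (a point): Point on the turning axis inside the bar grip, 98 mm above the bench; a good place for the TCP. The grip is a black bar on the middle of the plate, turning with it: 53 mm long along this point's x (-25 to +28 mm), 14 mm wide along its y, from 74 to 112 mm above the bench; grip it across its 14 mm, from above. Its -x end is rounded, with a small steel mark; at home it points to the plunger block.
- brace (a joint): Angle of the hinged brace: 0 folded (pointing along the indexer's -x), grows clockwise seen from above to its limit 1.571, fully out (pointing along the indexer's +y). Starts between 0 and 0.45. It swings level and stays where left (friction 0.05 N m); from about 1.25 the end detent draws it on by itself to the limit, where it stays seated (about 0.25 N m to pull it out).
- brace_post (a point): Upright round post at the free end of the steel brace, the place to take it: diameter 16 mm, from 16 to 88 mm above the bench; this point is on its axis 70 mm above the bench, 110 mm from the hinge. The brace's flat bar lies 16 to 26 mm above the bench, 22 mm wide; under the post a rubber foot of 30 mm diameter.
- brace_hinge (a point): Point on the vertical axis of the brace's hinge, 70 mm above the bench; it lies 105 mm from the indexer's origin along the indexer's +y and does not move (its axes are the indexer's). The hinge itself is 32 mm high.
- spanner: Bystander: steel spanner 160 mm long lying on the bench in front of the indexer. Origin: its middle, underneath.
- tape_roll: Bystander: grey roll of tape lying flat, 90 mm across, 25 mm high, to the robot's right of the indexer. Origin: centre of its underside.
- glue_tube: Bystander: white upright glue bottle, 50 mm across, 190 mm high, behind the indexer to the right. Origin: centre of its underside.
- paint_can: Bystander: steel can with a paper label, 86 mm across, 100 mm high, behind the indexer. Origin: centre of its underside.
- screwdriver: Bystander: screwdriver lying on the left of the bench. Origin: its middle, underneath.
- offcut: Bystander: wooden offcut 140 x 45 x 35 mm, on the right of the bench. Origin: centre of its underside.
- nut_cup: Bystander: small steel bowl 70 mm across, 45 mm high, on the left of the bench. Origin: centre of its underside.

How it is judged:
By the outcome, as a careful person would: the job done as asked, in the order asked, and still so for the second after the job is handed in, while the arm keeps its last pose, push and grip.
It also fails if it takes over 48 s, if anything falls off the work surface, if the arm or the gripper's body presses on something with over 40 N, if the wrist force passes 120 N, or if a joint passes its speed limit or range.

### The arm

A 7-joint arm with a two-finger parallel gripper is mounted at the origin on the work surface. World frame = base frame: x ahead of the robot, y to its left, z up, the work surface at z = 0. Lengths are in m, angles in rad, forces in N, time in s.
With the tool pointing down it reaches from about 0.4 to 0.875 m from the base axis. Payload 19.3 kg.
Tool frame: the origin (TCP) lies between the finger pads, 19 mm behind the fingertips; this is the grasp point; z points along the fingers, y is the line along which they close (so a half turn about z gives the same grasp; the last joint's range is limited). The gripper opens to 85 mm and grips with 20 to 120 N. Pads are 22 mm wide; open, the fingers measure 114 mm over their backs; the gripper's body (76 mm by 85 mm) begins 54 mm behind the grasp point. The pads swing forward as they close: fully open they stand 13 mm farther back than shut.
Start: joints at [1.209, 0.521, -0.036, 1.599, 0.021, 1.021, -0.113], TCP at [0.18, -0.599, 0.25] pointing down, gripper open.
Joint ranges: [-2.91, 2.91], [-0.3, 2.13], [-1.5, 1.42], [0.17, 2.43], [-1.26, 4.41], [0.16, 1.93], [-2.52, 2.52]. Speed limits (rad/s): [1.89, 1.89, 2.39, 2.39, 3.01, 3.01, 3.01].

### API

Orientations are given as [roll, pitch, yaw] about the fixed x, y, z axes, in that order (R = Rz(yaw) Ry(pitch) Rx(roll)).
In Python, from workcell import monitor, optics, job_done gives the robot as it stands.
- The arm moves only by the shell command python3 -m handwheel 'ROWS' [FORCE]. ROWS is JSON, a list of rows, each an object of numbers: "dx", "dy", "dz": the shift along the tool's x, y, z in cm; "wx", "wy", "wz": the turn, a rotation vector about the tool's x, y, z in rad; "claw": the opening in per cent of the stroke, from 0 (shut) to 100 (fully open). A call has 1 to 8 rows; each row shifts and turns the commanded pose from where the row before left it, along the tool's axes as they then stand; what a row does not reach is not made up. A row lasts 1/8 s, in which the tool goes at most 62.5 mm and 10.7 degrees, less where a joint would pass 70% of its speed; a pose out of reach is approached as far as the arm can. A call with a gripper value outside its range is refused whole. The fingers move at their own pace and stop on an object; FORCE is the grip in N (left out, the last holds). Time passes only in rows, so rows that do not move let the fingers close. It gives the time, the measured TCP pose, the force, the opening and the grip force at its end, in the units of the state.
- monitor.observe(): the state, without advancing time (a new reading comes with each control period).
- optics.grab_frame(name): name is "scene" or "top" or "wrist"; returns a dict with "frame" (384x512x3 uint8, blue, green, red), "fovy" (degrees; the focal length in pixels is half the picture's height over the tangent of half this angle, whatever the lens; pixels are square), "cx", "cy" (the principal point, pixels), "R" (3x3) and "t" (3): a world point X has camera coordinates R X + t. Camera axes: x right, y down, z forward; pixel columns grow to the right and rows downward; lengths in m; the calibration is good to about 2 mm. A picture is of the moment at which its call begins. There is no depth.
- job_done(): hands the job in; it is judged then, once.
Trained networks look in the newest picture that a camera, given by its name, has taken for a name from the list of things; names that differ only in an ending like _2 or _b are one class to them, and where a whole thing is asked for, a point or a joint stands for the part that bears it (a point fixed in the world has none). Each returns a list of dicts, best first, with "p" (0 to 1); they miss things now and then, are a little off and sometimes report something else, mostly with a low value. They report only what shows in the picture. A call takes as long as a camera call.
- optics.masks_of(name, camera): "region" (384x512 bool, what is visible of it) and "rect" ([left, top, width, height] in pixels, round what is visible of it).
The state is a dict: "clock": time; "qpos": joint angles; "qd": joint speeds; "joint_efforts": joint torques, N m; "position": TCP position; "tool_rot": TCP orientation; "force": force on the tool from outside, world axes, zero at the start; "moment": the same for the moment, N m; "grip_width": finger opening in m; "finger_force": force on a finger pad.
Only numpy, scipy, OpenCV 4.12 (cv2) and the standard library are available. Lean on these libraries where they do the work, as an engineer would, in place of code of your own. Each camera call takes 0.05 s, during which the arm holds its last target. There are 200 camera calls.

## Working session

There is one attempt and no reset: what is moved stays moved. The work goes in short steps, Python scripts to look and compute and a shell command to move; the robot and the scene stay as the last step left them, time stands still between calls to the robot, and variables do not carry over. Pictures are saved under pics/ and viewed, at most 10 in all, crops included, and the job is handed in when it is done.

```bash
mkdir -p pics; ls
cat > h.py <<'E'
import numpy as np,cv2
from workcell import monitor,optics,job_done
def ray(f,u,v):
    F=f["frame"].shape[0]/2/np.tan(np.radians(f["fovy"])/2)
    R=np.array(f["R"]);t=np.array(f["t"])
    return -R.T@t, R.T@np.array([(u-f["cx"])/F,(v-f["cy"])/F,1.])
def at_z(f,u,v,z):
    o,d=ray(f,u,v); return o+d*(z-o[2])/d[2]
def proj(f,X):
    F=f["frame"].shape[0]/2/np.tan(np.radians(f["fovy"])/2)
    c=np.array(f["R"])@np.array(X)+np.array(f["t"]); return c[0]/c[2]*F+f["cx"],c[1]/c[2]*F+f["cy"]
E
python3 - <<'E'
from h import *
np.set_printoptions(precision=4,suppress=True)
print(monitor.observe())
fs=[]
for n in("scene","top"):
    f=optics.grab_frame(n);cv2.imwrite(f"pics/{n}0.png",f["frame"]);o,d=ray(f,256,192);print(n,o,d,f["fovy"],f["cx"],f["cy"])
    for k in("indexer","index_plate","grip_mid","brace_post"):
        for m in optics.masks_of(k,n)[:2]:
            r=m["region"];ys,xs=np.nonzero(r);print(n,k,round(m["p"],2),m["rect"],xs.mean(),ys.mean())
E
```

```text
pics
{'clock': 0.0, 'qpos': array([ 1.2088,  0.522 , -0.0363,  1.6   ,  0.0212,  1.0211, -0.1128]), 'qd': array([ 0.0015,  0.0018,  0.    , -0.0001, -0.0011,  0.001 ,  0.0019]), 'joint_efforts': array([  0.004 , -92.7099,   1.98  , -36.9939,   0.0177,   0.0077,
        -0.0001]), 'position': array([ 0.1797, -0.5983,  0.2494]), 'tool_rot': array([-3.1405,  0.0001,  0.2918]), 'force': array([ 0.1326, -0.3847, -0.4242]), 'moment': array([ 0.058 , -0.0431,  0.0481]), 'finger_force': 0.0, 'grip_width': 0.08534220900924976}
scene [1.101  0.5378 0.9231] [-0.4443 -0.5021 -0.742 ] 55.493493539085435 252.14537285366845 189.58359455430545
scene indexer 0.88 [193.9, 156.4, 88.3, 53.6] 234.31476209841398 180.72997153314356
scene indexer 0.49 [207.3, 156.6, 43.1, 32.4] 228.05643738977074 171.47971781305114
scene index_plate 0.9 [209.8, 155.4, 39.0, 36.7] 228.4830357142857 171.64017857142858
scene grip_mid 0.59 [205.8, 157.4, 43.8, 28.9] 227.98149861239594 171.54301572617948
scene brace_post 0.59 [244.9, 170.6, 40.6, 32.0] 265.1024844720497 189.25465838509317
top [ 0.3987 -0.0007  1.2689] [ 0.1787 -0.0166 -0.984 ] 54.062810925226465 257.64677553692167 200.7683293731253
top indexer 0.74 [260.9, 174.0, 71.6, 63.2] 300.48035087719296 204.09157894736842
top indexer 0.73 [107.2, 185.8, 20.8, 21.6] 116.11239193083574 196.4207492795389
top index_plate 0.87 [284.4, 177.9, 48.5, 45.3] 306.53367543296986 200.0647851186658
top index_plate 0.68 [274.1, 134.7, 25.8, 32.9] 287.64373088685016 149.23241590214067
top grip_mid 0.58 [285.3, 177.3, 43.5, 44.2] 306.4596153846154 199.64807692307693
top brace_post 0.68 [261.6, 196.6, 16.7, 38.8] 268.3140794223827 217.29241877256317
```

Run:
```python
import cv2
a=cv2.imread("pics/top0.png");b=cv2.imread("pics/scene0.png")
cv2.imwrite("pics/topc.png",cv2.resize(a[130:270,220:400],None,fx=4.2,fy=4.2,interpolation=cv2.INTER_CUBIC))
cv2.imwrite("pics/scc.png",cv2.resize(b[120:240,160:320],None,fx=4.5,fy=4.5,interpolation=cv2.INTER_CUBIC))
```

```text
(no output)
```

View pics/topc.png

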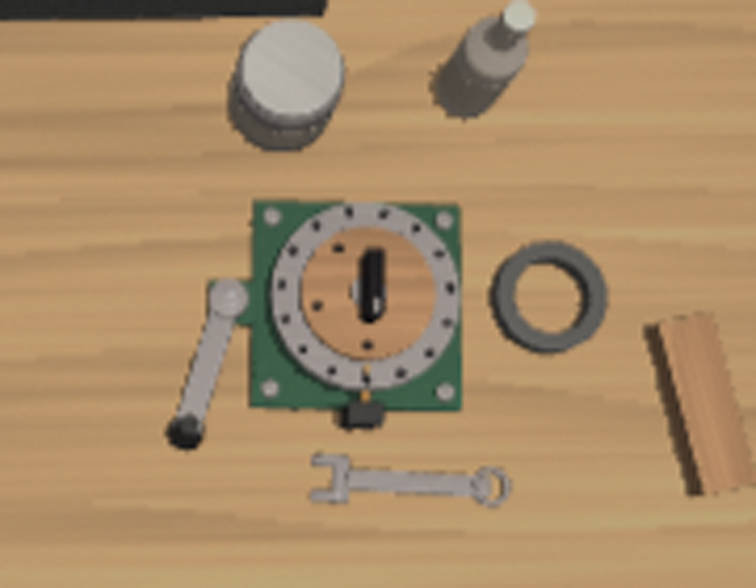

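View pics/scc.png

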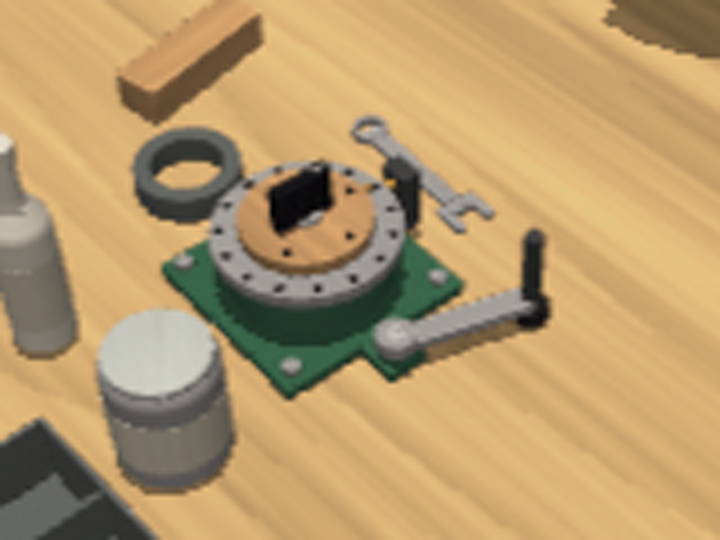

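View pics/top0.png

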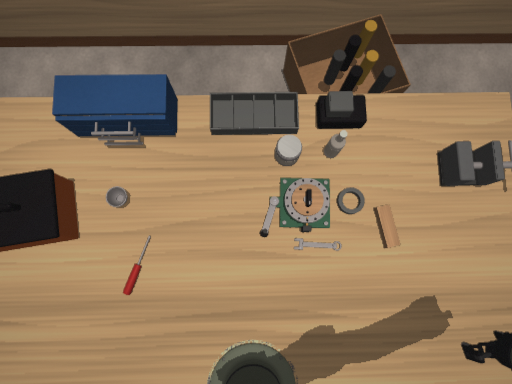

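The top view shows the foot corners at crop (253,200), (460,205), (462,408) and (250,407), the hinge at (228,298), the post at (186,430) and the bar at (371,285). The brace points down-left and the can, bottle and tape are clear of its sweep.

Run:
```python
from h import *
np.set_printoptions(precision=4,suppress=True)
f=optics.grab_frame("top");g=optics.grab_frame("scene")
T=lambda u,v,z:at_z(f,u/4.2+220-.4,v/4.2+130-.4,z)
S=lambda u,v,z:at_z(g,u/4.5+160-.4,v/4.5+120-.4,z)
C=[T(253,200,.012),T(460,205,.012),T(462,408,.012),T(250,407,.012)]
print(np.array(C),np.mean(C,0))
print("hinge",T(228,298,.032),S(396,335,.032))
print("blank",T(368,293,.074),S(306,222,.074), "bar top",T(371,285,.112))
print("plunger",T(361,413,.067))
print("post",T(184,432,.012),T(187,428,.088),"sc top",S(535,235,.088),"foot",S(531,310,.010))
print("can",T(290,75,.1),"bar ends top", T(372,250,.112),T(371,318,.112), S(275,188,.112),S(327,165,.112))
```

```text
[[ 0.677  -0.1043  0.012 ]
 [ 0.6704 -0.2732  0.012 ]
 [ 0.5046 -0.2668  0.012 ]
 [ 0.5083 -0.0972  0.012 ]] [ 0.5901 -0.1854  0.012 ]
hinge [ 0.5934 -0.0806  0.032 ] [ 0.5937 -0.0772  0.032 ]
blank [ 0.589  -0.1855  0.074 ] [ 0.5926 -0.1778  0.074 ] bar top [ 0.5889 -0.1821  0.112 ]
plunger [ 0.4975 -0.1776  0.067 ]
post [ 0.4893 -0.0441  0.012 ] [ 0.4868 -0.0438  0.088 ] sc top [ 0.4882 -0.0433  0.088 ] foot [ 0.4895 -0.0423  0.01  ]
can [ 0.7551 -0.1282  0.1   ] bar ends top [ 0.6154 -0.1839  0.112 ] [ 0.5641 -0.1811  0.112 ] [ 0.6096 -0.1883  0.112 ] [ 0.5663 -0.1817  0.112 ]
```

```bash
r='{"dx":3.25,"dy":-3.16}'
python3 -m handwheel '[{"dx":3.25,"dy":-3.16},{"dx":3.25,"dy":-3.16},{"dx":3.25,"dy":-3.16},{"dx":3.25,"dy":-3.16},{"dx":3.25,"dy":-3.16},{"dx":3.25,"dy":-3.16},{"dx":3.25,"dy":-3.16}]'
python3 -m handwheel '[{"dx":3.25,"dy":-3.16},{"dx":3.25,"dy":-3.16},{"dx":3.25,"dy":-3.16},{"dx":3.25,"dy":-3.16},{"dx":3.25,"dy":-3.16},{"dx":3.25,"dy":-3.16},{"dx":3.25,"dy":-3.16}]'
python3 -m handwheel '[{"wz":-0.16},{"wz":-0.16},{"wz":-0.16},{"wz":-0.16},{"wz":-0.16},{"wz":-0.16},{"wz":-0.16},{"wz":-0.16}]'
python3 -m handwheel '[{"wz":-0.16},{"wz":-0.16},{"wz":-0.16},{"wz":-0.16},{"wz":-0.16},{"wz":-0.16},{"wz":-0.16},{"wz":-0.14}]'
python3 -c "
from h import *
print(monitor.observe())
f=optics.grab_frame('wrist');cv2.imwrite('pics/w1.png',f['frame'])
for z in(.088,.03):print(proj(f,[.488,-.0437,z]))"
```

```text
{'clock': 0.6, 'qpos': array([ 1.20879881,  0.52138468, -0.03630939,  1.59950328,  0.02122749,
        1.02106785, -0.1128067 ]), 'qd': array([-1.49191058e-06,  1.23049992e-03, -8.01450401e-05,  1.71425840e-03,
       -7.08542172e-04,  1.72173603e-04, -2.32668220e-04]), 'joint_efforts': array([ 3.88975750e-03, -9.26495790e+01,  1.97956949e+00, -3.70153677e+01,
        1.81743182e-02,  1.86256213e-03, -3.78910863e-05]), 'position': array([ 0.17977272, -0.59858939,  0.24999906]), 'tool_rot': array([3.14156904e+00, 1.52348988e-05, 2.91770460e-01]), 'force': array([0.51846956, 0.43402944, 0.74134648]), 'moment': array([-0.02672917,  0.003673  , -0.01516513]), 'finger_force': 0.0, 'grip_width': 0.08544223777838358}
(np.float64(-514.5338329038684), np.float64(-589.9139975919961))
(np.float64(-325.68579142100396), np.float64(-417.8786075549508))schema error: expected keys dx, dy, dz, wx, wy, wz, claw
schema error: expected keys dx, dy, dz, wx, wy, wz, claw
schema error: expected keys dx, dy, dz, wx, wy, wz, claw
schema error: expected keys dx, dy, dz, wx, wy, wz, claw
```

View pics/w1.png

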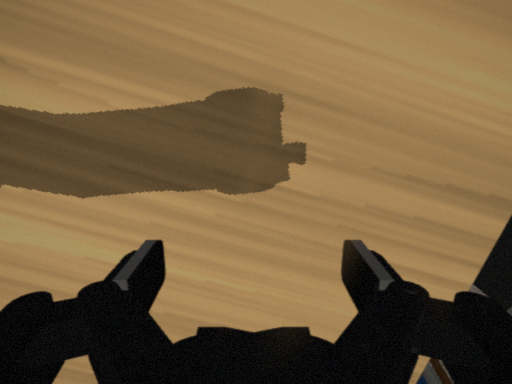

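Every row was refused because each one needs all seven keys. The picture shows only the fingers, at about (150,260) and (360,260), over bare bench. I'll retype the rows in full.

```bash
python3 -m handwheel '[{"dx":3.8,"dy":-3.7,"dz":0,"wx":0,"wy":0,"wz":0,"claw":100},{"dx":3.8,"dy":-3.7,"dz":0,"wx":0,"wy":0,"wz":0,"claw":100},{"dx":3.8,"dy":-3.7,"dz":0,"wx":0,"wy":0,"wz":0,"claw":100},{"dx":3.8,"dy":-3.7,"dz":0,"wx":0,"wy":0,"wz":0,"claw":100},{"dx":3.8,"dy":-3.7,"dz":0,"wx":0,"wy":0,"wz":0,"claw":100},{"dx":3.8,"dy":-3.7,"dz":0,"wx":0,"wy":0,"wz":0,"claw":100}]'
python3 -m handwheel '[{"dx":3.8,"dy":-3.7,"dz":0,"wx":0,"wy":0,"wz":0,"claw":100},{"dx":3.8,"dy":-3.7,"dz":0,"wx":0,"wy":0,"wz":0,"claw":100},{"dx":3.8,"dy":-3.7,"dz":0,"wx":0,"wy":0,"wz":0,"claw":100},{"dx":3.8,"dy":-3.7,"dz":0,"wx":0,"wy":0,"wz":0,"claw":100},{"dx":3.8,"dy":-3.7,"dz":0,"wx":0,"wy":0,"wz":0,"claw":100},{"dx":3.8,"dy":-3.7,"dz":0,"wx":0,"wy":0,"wz":0,"claw":100}]'
python3 -m handwheel '[{"dx":0,"dy":0,"dz":0,"wx":0,"wy":0,"wz":-0.16,"claw":100},{"dx":0,"dy":0,"dz":0,"wx":0,"wy":0,"wz":-0.16,"claw":100},{"dx":0,"dy":0,"dz":0,"wx":0,"wy":0,"wz":-0.16,"claw":100},{"dx":0,"dy":0,"dz":0,"wx":0,"wy":0,"wz":-0.16,"claw":100},{"dx":0,"dy":0,"dz":0,"wx":0,"wy":0,"wz":-0.16,"claw":100},{"dx":0,"dy":0,"dz":0,"wx":0,"wy":0,"wz":-0.16,"claw":100},{"dx":0,"dy":0,"dz":0,"wx":0,"wy":0,"wz":-0.16,"claw":100},{"dx":0,"dy":0,"dz":0,"wx":0,"wy":0,"wz":-0.16,"claw":100}]'
python3 -m handwheel '[{"dx":0,"dy":0,"dz":0,"wx":0,"wy":0,"wz":-0.16,"claw":100},{"dx":0,"dy":0,"dz":0,"wx":0,"wy":0,"wz":-0.16,"claw":100},{"dx":0,"dy":0,"dz":0,"wx":0,"wy":0,"wz":-0.16,"claw":100},{"dx":0,"dy":0,"dz":0,"wx":0,"wy":0,"wz":-0.16,"claw":100},{"dx":0,"dy":0,"dz":0,"wx":0,"wy":0,"wz":-0.16,"claw":100},{"dx":0,"dy":0,"dz":0,"wx":0,"wy":0,"wz":-0.16,"claw":100},{"dx":0,"dy":0,"dz":0,"wx":0,"wy":0,"wz":-0.16,"claw":100},{"dx":0,"dy":0,"dz":0,"wx":0,"wy":0,"wz":-0.14,"claw":100}]'
python3 -c "
from h import *
print(monitor.observe())
f=optics.grab_frame('wrist');cv2.imwrite('pics/w2.png',f['frame'])
for z in(.088,.03):print(proj(f,[.488,-.0437,z]))"
```

```text
clock: 1.4
position: [0.335, -0.3189, 0.2502]
tool_rot: [3.141, -0.0, 0.292]
force: [1.7, 0.1, 0.1]
grip_width: 0.0857
finger_force: 0.0
clock: 2.15
position: [0.4895, -0.0407, 0.2502]
tool_rot: [3.141, -0.0, 0.292]
force: [1.0, -1.2, -0.7]
grip_width: 0.0853
finger_force: 0.0
clock: 3.15
position: [0.4888, -0.0423, 0.2501]
tool_rot: [3.141, 0.0, 1.577]
force: [-0.1, 0.2, -0.4]
grip_width: 0.0853
finger_force: 0.0
clock: 4.15
position: [0.4888, -0.0423, 0.2501]
tool_rot: [-3.141, 0.0, 2.837]
force: [0.5, 0.4, -0.6]
grip_width: 0.0855
finger_force: 0.0
{'clock': 4.15, 'qpos': array([ 0.6258661 ,  0.41401237, -0.85249564,  1.91452664,  0.37377712,
        0.97901863,  0.86764869]), 'qd': array([ 0.18007153,  0.07088101, -0.25821288, -0.0074792 ,  0.1380562 ,
        0.05785916,  0.97331186]), 'joint_efforts': array([ -2.25843228, -68.47829103,  -9.28410172, -33.57423306,
        -0.4139642 ,  -0.18005022,  -2.99158707]), 'position': array([ 0.48879848, -0.04229889,  0.2500768 ]), 'tool_rot': array([-3.14149536e+00,  1.57339498e-04,  2.83650199e+00]), 'force': array([ 0.4975668 ,  0.42419825, -0.59484185]), 'moment': array([-0.01382505,  0.00872373, -0.03374821]), 'finger_force': 0.0, 'grip_width': 0.08554455285677781}
(np.float64(250.33359506573274), np.float64(181.72895216486853))
(np.float64(250.7409528169277), np.float64(170.0819355909357))
```

View pics/w2.png

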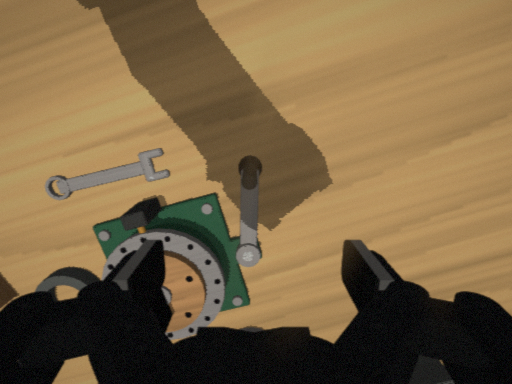

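The post is at (250,168) with its brace running straight down to the hinge at (248,254). That matches the prediction, so I'll go down and grip it.

```bash
python3 -m handwheel '[{"dx":0,"dy":0,"dz":4.6,"wx":0,"wy":0,"wz":0,"claw":100},{"dx":0,"dy":0,"dz":4.6,"wx":0,"wy":0,"wz":0,"claw":100},{"dx":0,"dy":0,"dz":4.6,"wx":0,"wy":0,"wz":0,"claw":100},{"dx":0,"dy":0,"dz":4.6,"wx":0,"wy":0,"wz":0,"claw":100},{"dx":0,"dy":0,"dz":0,"wx":0,"wy":0,"wz":0,"claw":100}]'
python3 -m handwheel '[{"dx":0,"dy":0,"dz":0,"wx":0,"wy":0,"wz":0,"claw":0},{"dx":0,"dy":0,"dz":0,"wx":0,"wy":0,"wz":0,"claw":0},{"dx":0,"dy":0,"dz":0,"wx":0,"wy":0,"wz":0,"claw":0},{"dx":0,"dy":0,"dz":0,"wx":0,"wy":0,"wz":0,"claw":0},{"dx":0,"dy":0,"dz":0,"wx":0,"wy":0,"wz":0,"claw":0},{"dx":0,"dy":0,"dz":0,"wx":0,"wy":0,"wz":0,"claw":0},{"dx":0,"dy":0,"dz":0,"wx":0,"wy":0,"wz":0,"claw":0},{"dx":0,"dy":0,"dz":0,"wx":0,"wy":0,"wz":0,"claw":0}]' 25
```

```text
clock: 4.82
position: [0.4873, -0.0418, 0.0642]
tool_rot: [-3.141, -0.004, 2.831]
force: [0.8, 0.2, 0.9]
grip_width: 0.0853
finger_force: 0.0
clock: 5.82
position: [0.4892, -0.0422, 0.0666]
tool_rot: [3.142, 0.001, 2.831]
force: [-2.2, -0.3, 10.9]
grip_width: 0.0154
finger_force: 25.7
```

```bash
python3 -m handwheel '[{"dx":-0.09,"dy":1.43,"dz":0,"wx":0,"wy":0,"wz":0.13,"claw":0},{"dx":-0.09,"dy":1.43,"dz":0,"wx":0,"wy":0,"wz":0.13,"claw":0},{"dx":-0.09,"dy":1.43,"dz":0,"wx":0,"wy":0,"wz":0.13,"claw":0},{"dx":-0.09,"dy":1.43,"dz":0,"wx":0,"wy":0,"wz":0.13,"claw":0}]' 25
python3 -m handwheel '[{"dx":-0.09,"dy":1.43,"dz":0,"wx":0,"wy":0,"wz":0.13,"claw":0},{"dx":-0.09,"dy":1.43,"dz":0,"wx":0,"wy":0,"wz":0.13,"claw":0},{"dx":-0.09,"dy":1.43,"dz":0,"wx":0,"wy":0,"wz":0.13,"claw":0},{"dx":-0.09,"dy":1.43,"dz":0,"wx":0,"wy":0,"wz":0.13,"claw":0},{"dx":0,"dy":0,"dz":0,"wx":0,"wy":0,"wz":0,"claw":0}]' 25
```

```text
clock: 6.32
position: [0.5218, 0.0038, 0.0668]
tool_rot: [3.14, 0.004, 2.306]
force: [11.9, -15.8, -3.7]
grip_width: 0.0156
finger_force: 24.7
clock: 6.95
position: [0.5714, 0.0277, 0.0666]
tool_rot: [3.141, 0.005, 1.786]
force: [6.2, -24.5, 9.3]
grip_width: 0.0155
finger_force: 26.0
```

```bash
python3 -m handwheel '[{"dx":-0.3,"dy":0.7,"dz":0,"wx":0,"wy":0,"wz":0.065,"claw":0},{"dx":-0.15,"dy":0.7,"dz":0,"wx":0,"wy":0,"wz":0.065,"claw":0},{"dx":-0.03,"dy":0.7,"dz":0,"wx":0,"wy":0,"wz":0.065,"claw":0},{"dx":-0.03,"dy":0.7,"dz":0,"wx":0,"wy":0,"wz":0.065,"claw":0},{"dx":0,"dy":0.2,"dz":0,"wx":0,"wy":0,"wz":0,"claw":0},{"dx":0,"dy":0,"dz":0,"wx":0,"wy":0,"wz":0,"claw":0}]' 25
```

```text
clock: 7.7
position: [0.5979, 0.0295, 0.0665]
tool_rot: [-3.137, 0.002, 1.531]
force: [-20.4, -5.7, 24.6]
grip_width: 0.0152
finger_force: 28.2
```

```bash
python3 -m handwheel '[{"dx":0,"dy":0,"dz":0,"wx":0,"wy":0,"wz":0,"claw":100},{"dx":0,"dy":0,"dz":0,"wx":0,"wy":0,"wz":0,"claw":100},{"dx":0,"dy":0,"dz":0,"wx":0,"wy":0,"wz":0,"claw":100},{"dx":0,"dy":0,"dz":0,"wx":0,"wy":0,"wz":0,"claw":100},{"dx":0,"dy":0,"dz":-4.5,"wx":0,"wy":0,"wz":0,"claw":100},{"dx":0,"dy":0,"dz":-4.5,"wx":0,"wy":0,"wz":0,"claw":100},{"dx":0,"dy":0,"dz":-4.5,"wx":0,"wy":0,"wz":0,"claw":100},{"dx":0,"dy":0,"dz":-4.5,"wx":0,"wy":0,"wz":0,"claw":100}]' 25
python3 -m handwheel '[{"dx":0,"dy":0,"dz":0,"wx":0,"wy":0,"wz":-0.175,"claw":100},{"dx":0,"dy":0,"dz":0,"wx":0,"wy":0,"wz":-0.175,"claw":100},{"dx":0,"dy":0,"dz":0,"wx":0,"wy":0,"wz":-0.175,"claw":100},{"dx":0,"dy":0,"dz":0,"wx":0,"wy":0,"wz":-0.175,"claw":100},{"dx":0,"dy":0,"dz":0,"wx":0,"wy":0,"wz":-0.175,"claw":100},{"dx":0,"dy":0,"dz":0,"wx":0,"wy":0,"wz":-0.175,"claw":100},{"dx":0,"dy":0,"dz":0,"wx":0,"wy":0,"wz":-0.175,"claw":100},{"dx":0,"dy":0,"dz":0,"wx":0,"wy":0,"wz":-0.175,"claw":100}]'
python3 -m handwheel '[{"dx":0,"dy":0,"dz":0,"wx":0,"wy":0,"wz":-0.16,"claw":100},{"dx":0,"dy":4.3,"dz":0,"wx":0,"wy":0,"wz":0,"claw":100},{"dx":0,"dy":4.3,"dz":0,"wx":0,"wy":0,"wz":0,"claw":100},{"dx":0,"dy":4.3,"dz":0,"wx":0,"wy":0,"wz":0,"claw":100},{"dx":0,"dy":0,"dz":0,"wx":0,"wy":0,"wz":0,"claw":100},{"dx":0,"dy":0,"dz":0,"wx":0,"wy":0,"wz":0,"claw":100}]'
python3 - <<'E'
from h import *
print(monitor.observe()["qpos"].round(2))
f=optics.grab_frame('wrist');cv2.imwrite('pics/w3.png',f['frame'])
for X in([.59,-.183,.112],[.564,-.182,.112],[.594,-.078,.032],[.598,.032,.088],[.598,.032,.02]):print(np.round(proj(f,X)))
E
```

```text
clock: 8.7
position: [0.6, 0.0303, 0.2475]
tool_rot: [3.142, -0.0, 1.532]
force: [-0.0, 0.2, 0.2]
grip_width: 0.0855
finger_force: 0.0
clock: 9.7
position: [0.6001, 0.0303, 0.246]
tool_rot: [-3.142, -0.0, 2.937]
force: [-0.9, 0.2, -0.1]
grip_width: 0.0854
finger_force: 0.0
clock: 10.45
position: [0.6066, 0.1586, 0.2458]
tool_rot: [-3.141, -0.0, 3.092]
force: [0.5, 0.3, 0.5]
grip_width: 0.0855
finger_force: 0.0
[ 0.14  0.63 -0.76  1.57  0.46  1.13  0.79]
[-128.  190.]
[-139.  161.]
[ 47. 171.]
[122. 181.]
[146. 167.]
```

View pics/w3.png

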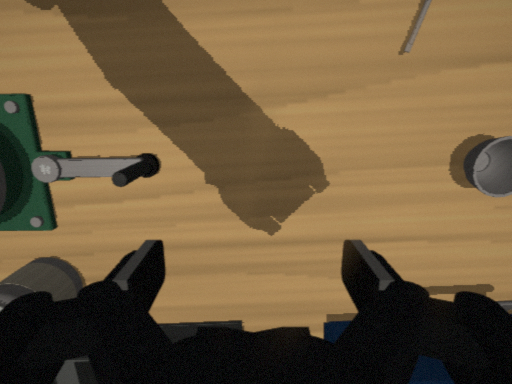

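The brace is at full out: hinge (46,168) and post top (122,180) both match the predicted seated position. I shifted the wrong way along y, so now I'll go to above the bar.

```bash
python3 -m handwheel '[{"dx":0,"dy":-4.27,"dz":0,"wx":0,"wy":0,"wz":-0.013,"claw":100},{"dx":0,"dy":-4.27,"dz":0,"wx":0,"wy":0,"wz":0,"claw":100},{"dx":0,"dy":-4.27,"dz":0,"wx":0,"wy":0,"wz":0,"claw":100},{"dx":0,"dy":-4.27,"dz":0,"wx":0,"wy":0,"wz":0,"claw":100},{"dx":0,"dy":-4.27,"dz":0,"wx":0,"wy":0,"wz":0,"claw":100},{"dx":0,"dy":-4.27,"dz":0,"wx":0,"wy":0,"wz":0,"claw":100},{"dx":0,"dy":-4.27,"dz":0,"wx":0,"wy":0,"wz":0,"claw":100},{"dx":0,"dy":-4.27,"dz":0,"wx":0,"wy":0,"wz":0,"claw":100}]'
python3 -m handwheel '[{"dx":0,"dy":0,"dz":0,"wx":0,"wy":0,"wz":0,"claw":100},{"dx":0,"dy":0,"dz":0,"wx":0,"wy":0,"wz":0,"claw":100}]'
python3 - <<'E'
from h import *
print(monitor.observe()["qpos"].round(2))
f=optics.grab_frame('wrist');b=f['frame'].copy()
c,s=np.cos(-.037),np.sin(-.037)
P=lambda x,y,z:np.array([.59+c*x-s*y,-.183+s*x+c*y,z])
for X in([-.025,0,.112],[.028,0,.112],[-.085,-.085,.012],[-.085,.085,.012],[.085,-.085,.012],[.085,.085,.012],[-.092,0,.067],[0,.105,.032],[0,.215,.088]):
    u,v=proj(f,P(*X));cv2.drawMarker(b,(int(round(u)),int(round(v))),(0,0,255),cv2.MARKER_CROSS,9)
cv2.imwrite('pics/w4.png',cv2.resize(b,None,fx=1.5,fy=1.5))
E
```

```text
clock: 11.5
position: [0.5927, -0.1851, 0.2461]
tool_rot: [-3.141, -0.0, 3.103]
force: [0.9, -0.2, 0.3]
grip_width: 0.0855
finger_force: 0.0
clock: 11.75
position: [0.5931, -0.1826, 0.246]
tool_rot: [3.141, -0.0, 3.104]
force: [0.1, 0.1, 0.3]
grip_width: 0.0854
finger_force: 0.0
[ 0.69  0.61 -0.75  1.59  0.45  1.12  1.37]
```

View pics/w4.png

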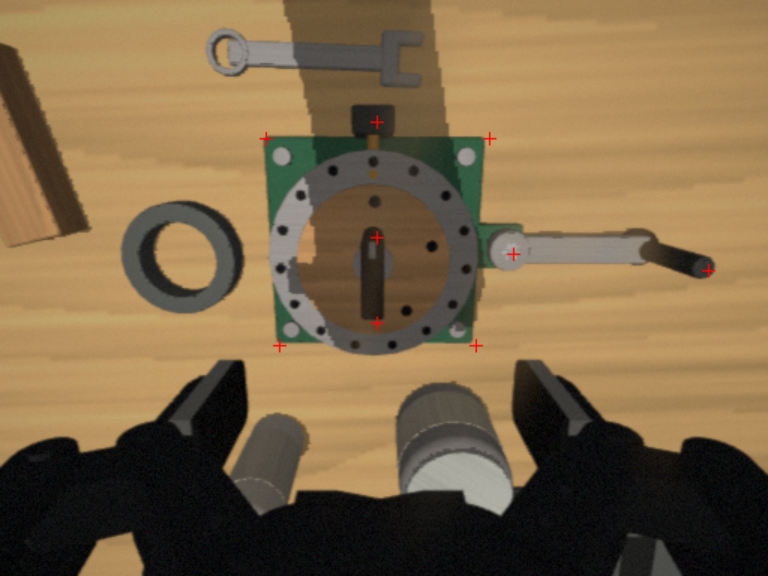

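The overlay fits within about 3 mm. The bar centre is at about (372,275), roughly 2–3 mm toward −y of the marks, so I'll correct for that, descend and grip.

```bash
python3 -m handwheel '[{"dx":0.3,"dy":-0.24,"dz":3.7,"wx":0,"wy":0,"wz":0,"claw":100},{"dx":0,"dy":0,"dz":3.7,"wx":0,"wy":0,"wz":0,"claw":100},{"dx":0,"dy":0,"dz":3.7,"wx":0,"wy":0,"wz":0,"claw":100},{"dx":0,"dy":0,"dz":3.6,"wx":0,"wy":0,"wz":0,"claw":100},{"dx":0,"dy":0,"dz":0,"wx":0,"wy":0,"wz":0,"claw":100},{"dx":0,"dy":0,"dz":0,"wx":0,"wy":0,"wz":0,"claw":100}]'
python3 -m handwheel '[{"dx":0,"dy":0,"dz":0,"wx":0,"wy":0,"wz":0,"claw":0},{"dx":0,"dy":0,"dz":0,"wx":0,"wy":0,"wz":0,"claw":0},{"dx":0,"dy":0,"dz":0,"wx":0,"wy":0,"wz":0,"claw":0},{"dx":0,"dy":0,"dz":0,"wx":0,"wy":0,"wz":0,"claw":0},{"dx":0,"dy":0,"dz":0,"wx":0,"wy":0,"wz":0,"claw":0},{"dx":0,"dy":0,"dz":0,"wx":0,"wy":0,"wz":0,"claw":0},{"dx":0,"dy":0,"dz":0,"wx":0,"wy":0,"wz":0,"claw":0},{"dx":0,"dy":0,"dz":0,"wx":0,"wy":0,"wz":0,"claw":0}]' 50
python3 -c "
from workcell import monitor
print(monitor.observe()['moment'])"
```

```text
clock: 12.55
position: [0.5911, -0.184, 0.1005]
tool_rot: [-3.142, 0.001, 3.105]
force: [-0.5, 0.2, 0.7]
grip_width: 0.0854
finger_force: 0.0
clock: 13.55
position: [0.5904, -0.187, 0.0995]
tool_rot: [-3.139, 0.001, 3.103]
force: [-1.4, -12.4, 6.9]
grip_width: 0.0132
finger_force: 50.6
[-2.16830574  0.22689497  0.05977825]
```

```bash
python3 -m handwheel '[{"dx":0,"dy":-0.15,"dz":0,"wx":0,"wy":0,"wz":0,"claw":0},{"dx":0,"dy":-0.15,"dz":0,"wx":0,"wy":0,"wz":0,"claw":0},{"dx":0,"dy":0,"dz":0,"wx":0,"wy":0,"wz":0.05,"claw":0},{"dx":0,"dy":0,"dz":0,"wx":0,"wy":0,"wz":0.1,"claw":0},{"dx":0,"dy":0,"dz":0,"wx":0,"wy":0,"wz":0.1,"claw":0},{"dx":0,"dy":0,"dz":0,"wx":0,"wy":0,"wz":0.1,"claw":0},{"dx":0,"dy":0,"dz":0,"wx":0,"wy":0,"wz":0.07,"claw":0},{"dx":0,"dy":0,"dz":0,"wx":0,"wy":0,"wz":0,"claw":0}]' 60
python3 -c "
from workcell import monitor
print(monitor.observe()['moment'])"
```

```text
clock: 14.55
position: [0.5903, -0.1876, 0.0995]
tool_rot: [-3.141, 0.0, 2.683]
force: [-4.1, -1.1, 8.2]
grip_width: 0.0134
finger_force: 59.3
[-0.02678195  0.62337111  0.02266628]
```

First click done cleanly (0.42 rad, low forces). On to the second and third.

```bash
python3 -m handwheel '[{"dx":0,"dy":0,"dz":0,"wx":0,"wy":0,"wz":0.05,"claw":0},{"dx":0,"dy":0,"dz":0,"wx":0,"wy":0,"wz":0.1,"claw":0},{"dx":0,"dy":0,"dz":0,"wx":0,"wy":0,"wz":0.1,"claw":0},{"dx":0,"dy":0,"dz":0,"wx":0,"wy":0,"wz":0.1,"claw":0},{"dx":0,"dy":0,"dz":0,"wx":0,"wy":0,"wz":0.07,"claw":0},{"dx":0,"dy":0,"dz":0,"wx":0,"wy":0,"wz":0,"claw":0}]' 60
python3 -m handwheel '[{"dx":0,"dy":0,"dz":0,"wx":0,"wy":0,"wz":0.06,"claw":0},{"dx":0,"dy":0,"dz":0,"wx":0,"wy":0,"wz":0.1,"claw":0},{"dx":0,"dy":0,"dz":0,"wx":0,"wy":0,"wz":0.1,"claw":0},{"dx":0,"dy":0,"dz":0,"wx":0,"wy":0,"wz":0.08,"claw":0},{"dx":0,"dy":0,"dz":0,"wx":0,"wy":0,"wz":0.04,"claw":0},{"dx":0,"dy":0,"dz":0,"wx":0,"wy":0,"wz":0.02,"claw":0},{"dx":0,"dy":0,"dz":0,"wx":0,"wy":0,"wz":0,"claw":0},{"dx":0,"dy":0,"dz":0,"wx":0,"wy":0,"wz":0,"claw":0}]' 60
python3 - <<'E'
from h import *
s=monitor.observe();print(s['moment'],s['qpos'])
f=optics.grab_frame('wrist');b=f['frame']
t=optics.grab_frame('top')['frame'];S=cv2.resize(t[130:270,220:400],None,fx=3,fy=3,interpolation=cv2.INTER_CUBIC)
h=np.zeros((max(384,S.shape[0]),800,3),np.uint8);h[:S.shape[0],:S.shape[1]]=S[:, :540]
w=cv2.resize(b,(260,195));h[:195,540:]=w
sc=optics.grab_frame('scene')['frame'];h[195:195+180,540:]=cv2.resize(sc[120:240,160:333],(260,180))
cv2.imwrite('pics/f.png',h)
E
```

```text
clock: 15.3
position: [0.5899, -0.1881, 0.0995]
tool_rot: [-3.14, 0.001, 2.263]
force: [-5.6, -2.5, 9.8]
grip_width: 0.0134
finger_force: 59.5
clock: 16.3
position: [0.5895, -0.1883, 0.0995]
tool_rot: [-3.14, 0.001, 1.864]
force: [-9.7, -3.1, 12.1]
grip_width: 0.0132
finger_force: 59.9
[-0.52262989  1.59444734 -0.06514722] [ 0.44668711  0.71669709 -0.34831168  1.71485838  0.33007594  0.76938896
  0.23101386]
```

View pics/f.png

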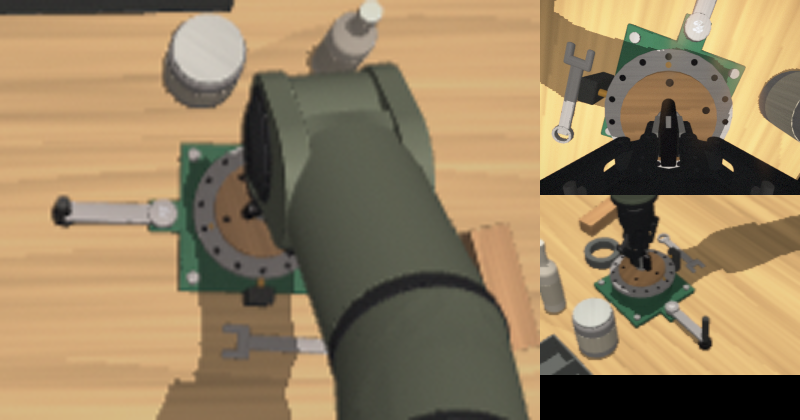

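The brace is fully out and the plate reads 1.239 of 1.257. I'll trim the last bit, relieve the side load, and check the plate's dimple phase.

```bash
python3 -m handwheel '[{"dx":0,"dy":-0.07,"dz":0,"wx":0,"wy":0,"wz":0.008,"claw":0},{"dx":0,"dy":-0.07,"dz":0,"wx":0,"wy":0,"wz":0.009,"claw":0},{"dx":0,"dy":0,"dz":0,"wx":0,"wy":0,"wz":0,"claw":0},{"dx":0,"dy":0,"dz":0,"wx":0,"wy":0,"wz":0,"claw":0},{"dx":0,"dy":0,"dz":0,"wx":0,"wy":0,"wz":0,"claw":0}]' 60
python3 - <<'E'
from h import *
s=monitor.observe();print(s['moment'],s['tool_rot'],s['finger_force'])
f=optics.grab_frame('wrist');b=f['frame']
# unwarp to plate plane z=.062, 0.5 mm/px, up=-x... use world axes
o=np.array([.590,-.187]);n=400
src=np.float32([proj(f,[o[0]+a*.1,o[1]+c*.1,.062]) for a,c in((-1,-1),(-1,1),(1,1),(1,-1))])
H=cv2.getPerspectiveTransform(src,np.float32([[0,0],[n,0],[n,n],[0,n]]))
w=cv2.warpPerspective(b,H,(n,n));w=cv2.resize(w,(600,600));cv2.imwrite('pics/plate.png',w)
E
```

```text
clock: 17.08
position: [0.5894, -0.1884, 0.0995]
tool_rot: [3.141, 0.001, 1.847]
force: [0.1, -3.8, 7.3]
grip_width: 0.0134
finger_force: 59.3
[-0.63629421 -0.26397935  0.01340179] [3.14063546e+00 9.90125449e-04 1.84749600e+00] 59.31062579154968
```

View pics/plate.png

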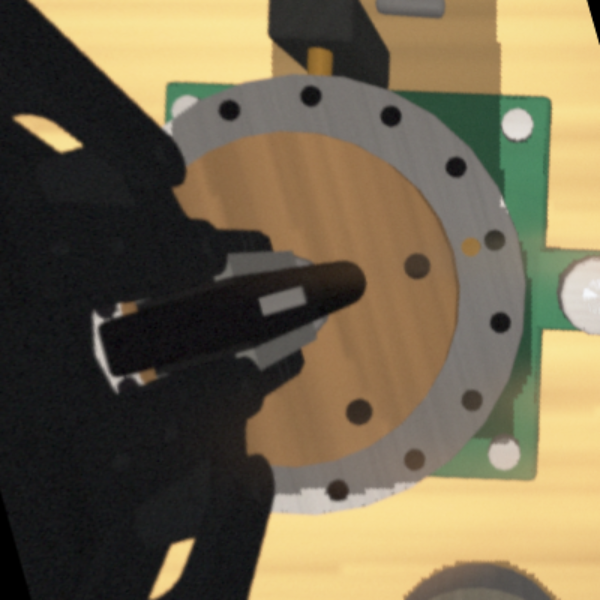

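The dimple at (311,96) sits at the plunger. The brass-pinned home dimple at (494,240) is three dimples clockwise from it. The bar is held at 59 N with a side load of about 4 N and almost no twist (0.01 N m).

```bash
python3 -c "
from workcell import job_done
print(job_done())"
```

```text
the job is handed in; nothing more can be done
None
```

The brace is swung fully out to its end detent, the plate is turned clockwise to its third stop, the bar is still gripped at about 59 N, and the job is handed in at about 17 s of the 48 s.

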